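# Put three glazed pots back on the boards of their own glaze

### The arm

A 6-joint arm with a two-finger parallel gripper is mounted at the origin on the work surface. World frame = base frame: x ahead of the robot, y to its left, z up, the work surface at z = 0. Lengths are in m, angles in degrees, forces in N, time in s.
With the tool pointing down it reaches from about 0.4 to 0.825 m from the base axis. Payload 7 kg.
Tool frame: the origin (TCP) lies where the fingers leave the gripper's body, on its centre line; the fingertips stand 66 mm ahead of it and the grasp point (between the pads) lies 47 mm ahead of it; z points along the fingers, y is the direction in which the jaws open and shut (so a half turn about z gives the same grasp; the last joint's range is limited). The gripper opens to 88 mm and grips with 3 to 60 N. Pads are 19 mm wide; open, the fingers measure 130 mm over their backs; the gripper's body (78 mm by 193 mm) begins 47 mm behind the grasp point.
Start: joints at [80.334, 20.546, 0.682, 0, -70.136, -16.507], TCP at [0.298, 0.606, 0.292] pointing down, gripper open.
Joint ranges: [-176.03, 176.03], [-82.01, 121.73], [-58.28, 71.71], [-173.87, 95.51], [-174.79, -0.11], [-173.66, 173.66]. Speed limits (degrees/s): [136.94, 136.94, 172.46, 180, 180, 180].

### API

Orientations are given as [roll, pitch, yaw] about the fixed x, y, z axes, in that order (R = Rz(yaw) Ry(pitch) Rx(roll)).
In Python, from plant import get_obs, snapshot, close_job gives the robot as it stands.
- The arm moves only by the tool play_rows, never from a script. Its argument "series" is a list of rows, each a list of 5 numbers: the opening in per cent of the stroke, from 0 (shut) to 100 (fully open), then the shift along the tool's x, y, z in m, then the turn about the tool's z in degrees. In form: [[jaw, dx, dy, dz, spin], ...]. A call has 1 to 10 rows; each row is the pose to reach, as a shift and turn from the pose commanded when the call began, along the tool's axes at that moment; what a row does not reach only later rows make up. A row lasts 1/10 s, in which the tool goes at most 50 mm and 8.59 degrees, less where a joint would pass 70% of its speed; a pose out of reach is approached as far as the arm can. A call with a gripper value outside its range is refused whole. The fingers move at their own pace and stop on an object; the grip force is fixed at half the most. Time passes only in rows, so rows that repeat a pose let the fingers close. It gives the time, the measured TCP pose, the force and the opening at its end, in the units of the state.
- get_obs(): the state, without advancing time (a new reading comes with each control period).
- snapshot(name): name is "scene" or "top"; returns a dict with "frame" (400x640x3 uint8, red, green, blue), "z_map" (400x640 float32, m along the optical axis (not along the pixel's ray), 0 where there is no reading), "mtx" (3x3 intrinsics, pixels), "camera_from_world" (4x4, takes a point from world to camera coordinates). Camera axes: x right, y up, looking along -z (the intrinsics and any distortion apply to the point x, -y, -z); pixel columns grow to the right and rows downward; lengths in m; the calibration is good to about 2 mm. A picture is of the moment at which its call begins.
- close_job(): hands the job in, once; it reports no verdict.
The state is a dict: "clock": time; "joint_pos": joint angles; "qvel": joint speeds; "tau": joint torques, N m; "tool_pos": TCP position; "orientation": TCP orientation; "force": force on the tool from outside, world axes, zero at the start; "moment": the same for the moment, N m; "opening": finger opening in m.
Only numpy, scipy, OpenCV 4.12 (cv2) and the standard library are available. Lean on these libraries where they do the work, as an engineer would, in place of code of your own. Each camera call takes 0.05 s, during which the arm holds its last target.

### The job

The three glazed pots fresh from the kiln were each set on the wrong ware board. Using the bare board (the one without a sample tile) as the resting place to free a board first, swap them round until every pot stands upright on the board whose sample tile has its own colour, its foot inside the pale circle, and the bare board is empty again. Keep the pots upright, and do not disturb the unglazed dish, the kiln prop or the wooden rib.

Things in the scene. Friction and masses are not known exactly. Their poses are not given: they have to be found in the camera images.
- tumbler_center (a point): cobalt-blue round tea tumbler, 54 mm in diameter with straight sides, 70 mm high, foot 46 mm across, about 0.2 kg. This point is on its axis half-way up (35 mm above its foot); z up along its axis. At the start it stands upright on one of the tiled boards, a wrong one.
- vase_center (a point): green glazed round bud vase, 80 mm high; straight belly 56 mm in diameter from 15 to 52 mm above its foot, narrow neck above (30 mm), foot 46 mm across, about 0.24 kg. This point is on its axis half-way up (40 mm above its foot); z up along its axis. At the start it stands upright on one of the tiled boards, a wrong one.
- caddy_center (a point): amber-orange glazed round tea caddy with a fixed domed lid and small knob, 74 mm high in all; straight body 58 mm in diameter from 10 to 50 mm above its foot, foot 46 mm across, about 0.26 kg. This point is on its axis half-way up (37 mm above its foot); z up along its axis. At the start it stands upright on one of the tiled boards, a wrong one.
- board_blue_spot (a point): Home of the blue tumbler: fixed wooden ware board, 145 x 110 mm, flat top 24 mm above the bench, with a flat pale circle 76 mm across. This point: the circle's centre on the top; z up, x along the 145 mm side (board spans x -55 to +90 mm, y -55 to +55 mm from here). Sample tile: cobalt-blue, 30 x 80 x 6 mm, fixed on top at x = +68 mm.
- board_green_spot (a point): Home of the green vase: fixed wooden ware board, 145 x 110 mm, flat top 24 mm above the bench, with a flat pale circle 76 mm across. This point: the circle's centre on the top; z up, x along the 145 mm side (board spans x -55 to +90 mm, y -55 to +55 mm from here). Sample tile: green, 30 x 80 x 6 mm, fixed on top at x = +68 mm.
- board_amber_spot (a point): Home of the amber caddy: fixed wooden ware board, 145 x 110 mm, flat top 24 mm above the bench, with a flat pale circle 76 mm across. This point: the circle's centre on the top; z up, x along the 145 mm side (board spans x -55 to +90 mm, y -55 to +55 mm from here). Sample tile: amber-orange, 30 x 80 x 6 mm, fixed on top at x = +68 mm.
- board_bare_spot (a point): The free spot: fixed wooden ware board, 145 x 110 mm, flat top 24 mm above the bench, with a flat pale circle 76 mm across. This point: the circle's centre on the top; z up, x along the 145 mm side (board spans x -55 to +90 mm, y -55 to +55 mm from here). It has no tile and is empty at the start.
- dish_center (a point): bystander: loose small flared unglazed dish of pinkish clay, 84 mm across the rim, 28 mm high, standing on the bench. This point is on its axis half-way up.
- prop_center (a point): bystander: loose short cream-coloured kiln prop (cylinder), 38 mm in diameter, 50 mm high, standing on the bench. This point is on its axis half-way up.
- rib_center (a point): bystander: loose flat dark wooden rib, 50 x 90 mm and 12 mm thick, lying on the bench. This point is at its centre half-way up; its x is the 50 mm side.
Things that resemble listed ones, but are neither listed nor needed, are in the scene too. There is more than one size of the part that bears tumbler_center; the job needs the largest.

How it is judged (in metres and radians):
On the way:
1. one of the pots has been set down upright inside the circle of the bare board and let go (((horizontal distance between tumbler_center and board_bare_spot below 0.015 m and z of tumbler_center in the frame of board_bare_spot between 0.029 and 0.041 m and angle between tumbler_center's own z axis and vertical below 0.1 rad and linear speed of tumbler below 0.02 m/s and contact force between tumbler and the fingers below 0.1 N) or (horizontal distance between vase_center and board_bare_spot below 0.015 m and z of vase_center in the frame of board_bare_spot between 0.034 and 0.046 m and angle between vase_center's own z axis and vertical below 0.1 rad and linear speed of vase below 0.02 m/s and contact force between vase and the fingers below 0.1 N) or (horizontal distance between caddy_center and board_bare_spot below 0.015 m and z of caddy_center in the frame of board_bare_spot between 0.031 and 0.043 m and angle between caddy_center's own z axis and vertical below 0.1 rad and linear speed of caddy below 0.02 m/s and contact force between caddy and the fingers below 0.1 N))), for 0.2 s.
At the end, for the whole second after the job is handed in: The blue tumbler, green vase and amber caddy each stand upright (within 0.1 rad), at rest and released on the board with the tile of their own colour, the pot's axis within 15 mm of the circle's centre (foot inside the circle), the foot on the board's top (within 6 mm); so the bare board is empty (horizontal distance between tumbler_center and board_blue_spot below 0.015 m and z of tumbler_center in the frame of board_blue_spot between 0.029 and 0.041 m and angle between each of tumbler_center, vase_center, caddy_center's own z axis and vertical below 0.1 rad and linear speed of each of tumbler, vase, caddy below 0.02 m/s and contact force between each of tumbler, vase, caddy and the fingers below 0.1 N and horizontal distance between vase_center and board_green_spot below 0.015 m and z of vase_center in the frame of board_green_spot between 0.034 and 0.046 m and horizontal distance between caddy_center and board_amber_spot below 0.015 m and z of caddy_center in the frame of board_amber_spot between 0.031 and 0.043 m); the robot touches nothing.
It fails at once if a pot is tipped over (by more than 0.6 rad) (angle between any of tumbler_center, vase_center, caddy_center's own z axis and vertical above 0.6 rad).
It fails at once if the dish, the kiln prop or the wooden rib is moved by more than 25 mm (distance of any of dish_center, prop_center, rib_center from where it was at the start of the episode above 0.025 m).
It also fails if it takes over 96 s, if anything falls off the work surface, if the arm or the gripper's body presses on something with over 40 N, if the wrist force passes 120 N, or if a joint passes its speed limit or range.

## Working session

There is one attempt and no reset: what is moved stays moved. The work goes in short steps, Python scripts to look and compute and a tool call to move; the robot and the scene stay as the last step left them, time stands still between calls to the robot, and variables do not carry over. Pictures are saved under pics/ and viewed, and the job is handed in when it is done.

Besides the shell and the picture viewer there is one more tool, called after "Request:" as a command line: name --pt "numbers of a row" for each row, then --argument value for the rest. play_rows: Moves the arm, as the interface text tells. Its arguments: {"type":"object","properties":{"series":{"type":"array"}},"required":["series"]}

```bash
mkdir -p pics; ls; python3 - <<'E'
from plant import get_obs, snapshot
import cv2,numpy as np
print(get_obs())
for n in("scene","top"):
    s=snapshot(n);cv2.imwrite(f"pics/{n}0.png",s["frame"][:,:,::-1]);np.savez(f"{n}0.npz",**s)
    print(n,s["mtx"],s["camera_from_world"].round(4).tolist())
E
```

```text
pics
{'clock': 0.0, 'joint_pos': array([ 8.03345059e+01,  2.05914884e+01,  6.34544625e-01, -1.87566532e-02,
       -7.01336098e+01, -1.65071926e+01]), 'qvel': array([ 0.13751203,  0.04474158, -0.07944692,  0.05021958, -0.03088033,
       -0.03847512]), 'tau': array([-5.39185075e-04, -5.82718170e+01,  2.93048036e+01,  6.99754804e+00,
        7.03870930e-03, -1.48589302e-04]), 'tool_pos': array([0.29758243, 0.60546144, 0.29123212]), 'orientation': array([ 1.79908168e+02, -8.82611662e-03, -2.61790676e+01]), 'force': array([ 0.6662572 , -0.76311562,  0.65718427]), 'moment': array([ 0.00341817, -0.00694987,  0.02938774]), 'opening': 0.08741423038966938}
scene [[450.86705694   0.         317.31578034]
 [  0.         450.86705694 193.94912299]
 [  0.           0.           1.        ]] [[0.1056, 0.9944, -0.009, -0.0636], [-0.6672, 0.0776, 0.7408, 0.3214], [0.7373, -0.0722, 0.6717, -1.4808], [0.0, 0.0, 0.0, 1.0]]
top [[442.0138731    0.         311.32413604]
 [  0.         442.0138731  200.54903188]
 [  0.           0.           1.        ]] [[0.0057, -0.9999, -0.0108, 0.0199], [0.9831, 0.0036, 0.183, -0.566], [-0.1829, -0.0116, 0.9831, -1.0634], [0.0, 0.0, 0.0, 1.0]]
```

View pics/scene0.png

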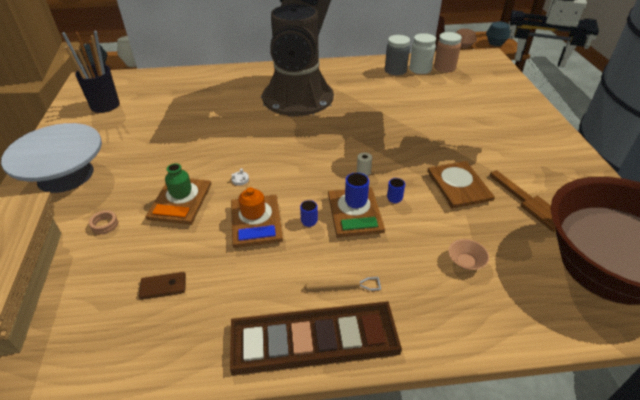

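View pics/top0.png

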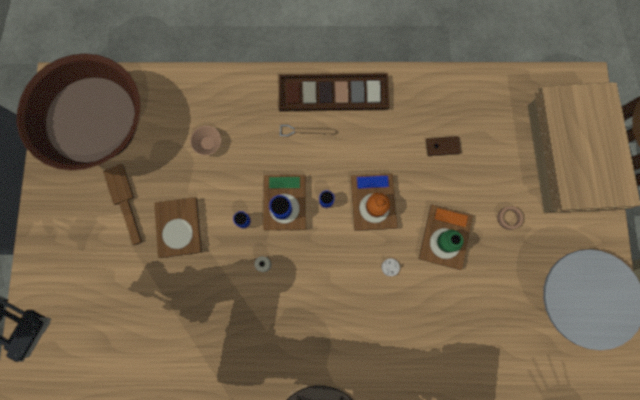

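Both pictures agree on the layout, as top-view pixels:
- **Boards:** the green-tile board holds the large blue tumbler (282,207), the blue-tile board holds the amber caddy (377,206), and the amber-tile board holds the green vase (448,243). The bare board is at (178,233).
- **Tumbler lookalikes:** there are small blue tumblers at (242,219) and (327,199). They stand on the bench and are smaller. The one I want is the large one on the green-tile board at (282,207).
- **Bystanders:** dish (206,139), prop (262,263), rib (443,146). The white item at (391,267) and the clay ring at (511,217) aren't needed.

```bash
cat > h.py <<'E'
import numpy as np, cv2
def load(n): return dict(np.load(n))
def ray(s,u,v):
    T=s["camera_from_world"];R=T[:3,:3];c=-R.T@T[:3,3]
    K=s["mtx"];d=np.array([(u-K[0,2])/K[0,0],-(v-K[1,2])/K[1,1],-1.]);return c,R.T@d
def plane(s,u,v,z):
    c,d=ray(s,u,v);return c+d*(z-c[2])/d[2]
def cloud(s):
    T=s["camera_from_world"];R=T[:3,:3];c=-R.T@T[:3,3];K=s["mtx"];z=s["z_map"]
    v,u=np.mgrid[:z.shape[0],:z.shape[1]]
    d=np.stack([(u-K[0,2])/K[0,0]*z,-(v-K[1,2])/K[1,1]*z,-z],-1)
    return d@R+c
def proj(s,p):
    q=s["camera_from_world"]@np.r_[p,1];K=s["mtx"];return K[0,0]*q[0]/-q[2]+K[0,2],K[1,1]*-q[1]/-q[2]+K[1,2]
COL={"blue":((110,130,30),(130,255,255)),"green":((45,110,25),(85,255,255)),"amber":((5,190,90),(18,255,255))}
def axis(P):
    # axis of an upright cylinder from side/top surface points: circle fit
    A=np.c_[2*P[:,:2],np.ones(len(P))];x=np.linalg.lstsq(A,(P[:,:2]**2).sum(1),rcond=None)[0]
    return x[:2],np.sqrt(x[2]+x[:2]@x[:2])
E
python3 - <<'E'
from h import *
for n in("scene","top"):
    s=load(n+"0.npz");im=s["frame"];hsv=cv2.cvtColor(im,cv2.COLOR_RGB2HSV);X=cloud(s)
    print(n,"bench z",np.median(X[300:330,100:110,2]) if n=="scene" else np.median(X[300:310,100:110,2]))
    for c,(lo,hi) in COL.items():
        m=cv2.inRange(hsv,lo,hi)
        k,l,st,ce=cv2.connectedComponentsWithStats(m)
        for i in range(1,k):
            if st[i,4]>40:
                P=X[l==i];ok=(P[:,2]>-.02)&(P[:,2]<.2);P=P[ok]
                if len(P): print(c,ce[i].round(),st[i,4],"med",np.median(P,0).round(3),"min",np.percentile(P,2,axis=0).round(3),"max",np.percentile(P,98,axis=0).round(3))
    m=cv2.inRange(hsv,(0,0,110),(179,60,255))
    k,l,st,ce=cv2.connectedComponentsWithStats(m)
    for i in range(1,k):
        if 60<st[i,4]<1500:
            P=X[l==i];print("pale",ce[i].round(),st[i],np.median(P,0).round(3))
s=load("top0.npz")["frame"][160:280,140:500,::-1]
t=cv2.resize(s,None,fx=2.2,fy=2.2,interpolation=cv2.INTER_CUBIC);cv2.imwrite("pics/crop.png",t)
E
```

```text
scene bench z -0.00023351759783019066
blue [356. 194.] 486 med [0.569 0.092 0.069] min [0.55  0.072 0.032] max [0.575 0.118 0.096]
blue [395. 193.] 228 med [0.537 0.193 0.033] min [0.524 0.18  0.009] max [0.542 0.212 0.053]
blue [309. 216.] 233 med [ 0.592 -0.018  0.032] min [ 0.583 -0.033  0.006] max [ 0.596 -0.001  0.053]
blue [256. 232.] 380 med [ 0.626 -0.137  0.03 ] min [ 0.61  -0.174  0.026] max [ 0.638 -0.099  0.033]
green [178. 182.] 572 med [ 0.485 -0.314  0.074] min [ 0.464 -0.339  0.034] max [ 0.495 -0.293  0.105]
green [359. 223.] 345 med [0.623 0.092 0.03 ] min [0.608 0.054 0.026] max [0.635 0.129 0.033]
amber [479. 189.] 180 med [0.54  0.405 0.024] min [0.477 0.378 0.021] max [0.57  0.422 0.027]
amber [530. 201.] 328 med [0.591 0.515 0.014] min [0.491 0.48  0.011] max [0.638 0.547 0.017]
amber [251. 203.] 670 med [ 0.575 -0.144  0.074] min [ 0.534 -0.175  0.026] max [ 0.586 -0.118  0.098]
amber [458. 196.] 130 med [0.557 0.34  0.025] min [0.525 0.319 0.021] max [0.578 0.382 0.027]
amber [171. 210.] 488 med [ 0.532 -0.333  0.029] min [ 0.5   -0.378  0.022] max [ 0.554 -0
[... 1724 characters left out ...]
26] max [ 0.547 -0.297  0.034]
pale [177.   3.] [164   0  30  12 113] [ 1.679  0.687 -0.75 ]
pale [265.  20.] [259  14  14  12  61] [ 1.587  0.257 -0.751]
pale [527.  54.] [521  49  14  11  64] [ 1.407 -0.966 -0.751]
pale [373.  91.] [367  81  13  21 264] [ 0.878 -0.144  0.015]
pale [309.  91.] [303  82  13  20 232] [0.877 0.031 0.015]
pale [288. 210.] [269 194  29  29 204] [0.54  0.077 0.025]
pale [369. 212.] [359 194  28  29 250] [ 0.535 -0.118  0.024]
pale [177. 233.] [162 219  31  30 719] [0.485 0.366 0.025]
pale [440. 246.] [430 228  29  31 307] [ 0.448 -0.298  0.025]
pale [261. 264.] [255 256  13  15  61] [0.407 0.146 0.05 ]
pale [390. 267.] [381 258  19  18 271] [ 0.403 -0.179  0.01 ]
```

View pics/crop.png

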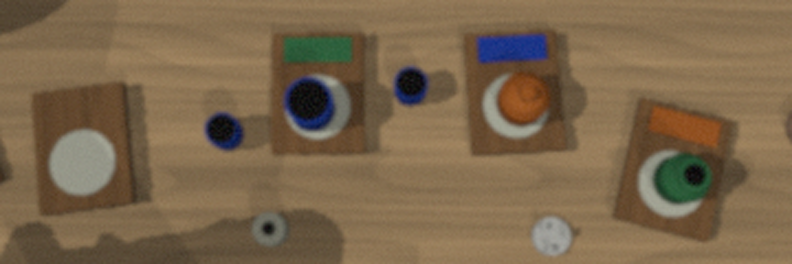

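The crop confirms the choice: the tumbler on the green-tile board is clearly larger than the two small ones. Next I measure the circle centres and pot axes in both views.

```bash
cat > meas.py <<'E'
from h import *
from scipy.optimize import least_squares
def fitr(P,r,one=None):
    f=lambda c:np.hypot(*(P[:,:2]-c).T)-r
    q=least_squares(f,P[:,:2].mean(0),loss="soft_l1",f_scale=.001);return q.x,np.sqrt(np.mean(f(q.x)**2))
BC={"green":(.549,.09),"blue":(.55,-.137),"amber":(.461,-.315),"bare":(.487,.365)}
def circ(s,guess):
    # outer boundary of the pale patch, cast on z=.024, those points on the 38 mm rim
    hsv=cv2.cvtColor(s["frame"],cv2.COLOR_RGB2HSV);X=cloud(s)
    m=(cv2.inRange(hsv,(0,0,85),(179,75,255))>0)&(abs(X[:,:,2]-.024)<.008)&(np.hypot(X[:,:,0]-guess[0],X[:,:,1]-guess[1])<.07)
    m=cv2.morphologyEx(m.astype(np.uint8),cv2.MORPH_OPEN,np.ones((2,2)))
    cs=cv2.findContours(m,cv2.RETR_EXTERNAL,cv2.CHAIN_APPROX_NONE)[0]
    c=np.vstack(cs)[:,0]; h=cv2.convexHull(c)[:,0]
    P=np.array([plane(s,u,v,.024) for u,v in h])
    return P
def pot(s,col,guess,zr):
    hsv=cv2.cvtColor(s["frame"],cv2.COLOR_RGB2HSV);X=cloud(s)
    lo,hi=COL[col]
    m=(cv2.inRange(hsv,lo,hi)>0)&(X[:,:,2]>zr[0])&(X[:,:,2]<zr[1])&(np.hypot(X[:,:,0]-guess[0],X[:,:,1]-guess[1])<.08)
    return X[m]
E
python3 - <<'E'
from meas import *
S={n:load(n+"0.npz") for n in("scene","top")}
for b,g in BC.items():
    for n,s in S.items():
        P=circ(s,g);c,e=fitr(P,.0375);print(b,n,len(P),c.round(4),e.round(4))
for b,g in {"green":(.62,.093),"blue":(.623,-.136),"amber":(.53,-.333)}.items():
    for n,s in S.items():
        Q=pot(s,b,g,(.025,.036));k=cv2.minAreaRect((Q[:,:2]*1000).astype(np.float32));print("tile",b,n,[np.round(t,1) for t in k])
for col,g,r,zr in(("blue",(.549,.09),.027,(.04,.09)),("green",(.47,-.315),.028,(.041,.074)),("amber",(.55,-.137),.029,(.036,.072))):
    Q=pot(S["scene"],col,g,zr);print("pot",col,len(Q),*[np.round(t,4) for t in fitr(Q,r)], "free",*[np.round(t,4) for t in axis(Q)])
# top-rim of tumbler from top view (dark+blue)
s=S["top"];hsv=cv2.cvtColor(s["frame"],cv2.COLOR_RGB2HSV)
m=((cv2.inRange(hsv,(100,60,0),(140,255,255))>0)|(hsv[:,:,2]<45)).astype(np.uint8);m[:190]=0;m[225:]=0;m[:,:262]=0;m[:,300:]=0
c=max(cv2.findContours(m,0,1)[0],key=cv2.contourArea);(u,v),r=cv2.minEnclosingCircle(c);print("rim top",u,v,r,plane(s,u,v,.094))
# vase top
m=((cv2.inRange(hsv,(45,110,0),(85,255,255))>0)|(hsv[:,:,2]<45)).astype(np.uint8)
X=cloud(s)
for nm,z0,g in(("vase",.098,(.46,-.315)),("caddy",.092,(.55,-.137)),("tumbler",.085,(.549,.09))):
    k=(X[:,:,2]>z0)&(X[:,:,2]<.115)&(np.hypot(X[:,:,0]-g[0],X[:,:,1]-g[1])<.07);Q=X[k];print(nm,len(Q),((Q.min(0)+Q.max(0))/2).round(4),(Q.max(0)-Q.min(0)).round(4))
E
```

```text
green scene 15 [0.5558 0.0936] 0.0004
green top 17 [0.5475 0.0898] 0.0012
blue scene 15 [ 0.5581 -0.1382] 0.0007
blue top 15 [ 0.5496 -0.1403] 0.0011
amber scene 16 [ 0.4686 -0.315 ] 0.0007
amber top 14 [ 0.4598 -0.3174] 0.0014
bare scene 19 [0.4889 0.3661] 0.0004
bare top 22 [0.4829 0.3638] 0.0019
tile green scene [array([621.5,  92. ]), array([79. , 31.4]), np.float64(87.5)]
tile green top [array([618.1,  94.1]), array([25.2, 73.2]), np.float64(1.3)]
tile blue scene [array([ 623.5, -136.3]), array([31.1, 78.2]), np.float64(3.2)]
tile blue top [array([ 620.8, -135.5]), array([28.2, 77. ]), np.float64(3.3)]
tile amber scene [array([ 525.8, -329.7]), array([103.5,  50.2]), np.float64(76.9)]
tile amber top [array([ 528.7, -333. ]), array([76.5, 28.7]), np.float64(76.0)]
pot blue 340 [0.5462 0.0976] 0.0012 free [0.5487 0.0971] 0.0249
pot green 242 [ 0.465  -0.3197] 0.0014 free [ 0.4683 -0.3189] 0.0252
pot amber 278 [ 0.5555 -0.1441] 0.0011 free [ 0.5568 -0.144 ] 0.0279
rim top 280.5 206.5 12.349188804626465 [0.54318777 0.09673365 0.094     ]
vase 169 [ 0.4655 -0.3175  0.1041] [0.0338 0.034  0.0105]
caddy 41 [ 0.5548 -0.1433  0.0973] [0.0148 0.0169 0.0098]
tumbler 383 [0.5459 0.0981 0.0928] [0.0525 0.053  0.0147]
```

```bash
cat > go.py <<'E'
import sys,numpy as np
from plant import get_obs
from scipy.spatial.transform import Rotation as R
o=get_obs();p=o["tool_pos"];e=o["orientation"]
x,y,z,yaw=map(float,sys.argv[1:5])
M=R.from_euler("xyz",e,degrees=True).as_matrix()
M0=R.from_euler("xyz",[180,0,e[2]],degrees=True).as_matrix()
t=np.array([x,y,z])-p
print("clk",o["clock"],"pos",p.round(4),"rpy",e.round(2),"j",o["joint_pos"].round(1),"open",round(o["opening"],4),"F",o["force"].round(1))
print("shift",(M0.T@t).round(4),"full",(M.T@t).round(4),"spin",round((e[2]-yaw+180)%360-180,2))
E
python3 go.py .546 .0976 .22 -90
```

```text
clk 0.1 pos [0.2976 0.6055 0.2913] rpy [ 1.7992e+02 -1.0000e-02 -2.6180e+01] j [ 80.3  20.6   0.6  -0.  -70.1 -16.5] open 0.088 F [ 0.5 -0.4  1.2]
shift [0.447  0.3462 0.0713] full [0.447  0.3461 0.0719] spin 63.82
```

Request:
play_rows --pt "100 0.02 0.015 0 3" --pt "100 0.055 0.043 0 8" --pt "100 0.09 0.07 0 14" --pt "100 0.13 0.1 0 20" --pt "100 0.17 0.13 0 26" --pt "100 0.21 0.162 0 32" --pt "100 0.25 0.193 0 38" --pt "100 0.29 0.224 0 44" --pt "100 0.325 0.252 0.005 50" --pt "100 0.35 0.272 0.01 54"

```text
clock: 1.1
tool_pos: [0.4924, 0.2046, 0.2821]
orientation: [180.0, 0.0, -80.5]
force: [0.5, 0.2, -0.0]
opening: 0.0876
```

```bash
python3 go.py .546 .0976 .2 -90
```

```text
clk 1.1 pos [0.4924 0.2046 0.2821] rpy [180.     0.   -80.48] j [ 43.6   7.6 -18.   -0.  -64.4 -34.1] open 0.0876 F [ 0.5  0.2 -0. ]
shift [ 0.1144 -0.0352  0.0821] full [ 0.1144 -0.0352  0.082 ] spin 9.52
```

Request:
play_rows --pt "100 0.03 -0.009 0.01 3" --pt "100 0.06 -0.018 0.025 6" --pt "100 0.09 -0.028 0.045 9.5" --pt "100 0.114 -0.035 0.065 9.5" --pt "100 0.114 -0.035 0.075 9.5" --pt "100 0.114 -0.035 0.08 9.5" --pt "100 0.114 -0.035 0.082 9.5"

```text
clock: 1.8
tool_pos: [0.5456, 0.1013, 0.1998]
orientation: [180.0, -0.0, -89.7]
force: [0.2, 0.3, 0.6]
opening: 0.0873
```

```bash
python3 go.py .546 .0976 .109 -90
```

```text
clk 1.8 pos [0.5456 0.1013 0.1998] rpy [ 1.7997e+02 -2.0000e-02 -8.9650e+01] j [ 30.7  13.9 -21.8  -0.  -54.3 -30.4] open 0.0873 F [0.2 0.3 0.6]
shift [ 0.0037 -0.0004  0.0908] full [ 0.0037 -0.0004  0.0908] spin 0.35
```

Request:
play_rows --pt "100 0.0035 0 0.01 0" --pt "100 0.0035 0 0.03 0" --pt "100 0.0035 0 0.055 0" --pt "100 0.0035 0 0.075 0" --pt "100 0.0035 0 0.087 0" --pt "100 0.0035 0 0.091 0" --pt "100 0.0035 0 0.091 0"

```text
clock: 2.5
tool_pos: [0.5459, 0.0977, 0.1092]
orientation: [180.0, -0.0, -89.6]
force: [-0.1, -0.4, 0.7]
opening: 0.0875
```

```bash
python3 go.py .546 .0976 .109 -90;  python3 - <<'E'
from plant import snapshot
import cv2,numpy as np
a=snapshot("scene")["frame"][120:260,250:450];b=snapshot("top")["frame"][140:280,200:400]
cv2.imwrite("pics/g1.png",cv2.resize(np.hstack([a,b])[:,:,::-1],None,fx=2,fy=2))
E
```

```text
clk 2.5 pos [0.5459 0.0977 0.1092] rpy [ 1.7999e+02 -1.0000e-02 -8.9630e+01] j [ 30.4  20.2 -27.4   0.  -42.5 -30. ] open 0.0875 F [-0.1 -0.4  0.7]
shift [ 0.0001 -0.0001  0.0002] full [ 0.0001 -0.0001  0.0002] spin 0.37
```

View pics/g1.png

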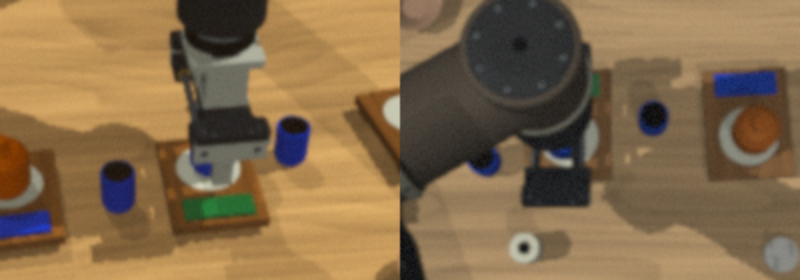

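The tumbler sits between the fingers over the green-tile board (left crop around (205,165)). The small tumblers are clear on both sides. Now I close and lift a little.

Request:
play_rows --pt "0 0 0 0 0" --pt "0 0 0 0 0" --pt "0 0 0 0 0" --pt "0 0 0 0 0" --pt "0 0 0 0 0" --pt "0 0 0 0 0" --pt "0 0 0 0 0" --pt "0 0 0 0 0"

```text
clock: 3.4
tool_pos: [0.5461, 0.0975, 0.1094]
orientation: [-180.0, 0.0, -89.7]
force: [1.1, -0.3, 1.5]
opening: 0.0534
```

```bash
python3 go.py .486 .365 .22 -90
```

```text
clk 3.4 pos [0.5461 0.0975 0.1094] rpy [-1.7997e+02  1.0000e-02 -8.9660e+01] j [ 30.4  20.1 -27.4   0.  -42.5 -30. ] open 0.0534 F [ 1.1 -0.3  1.5]
shift [-0.2678  0.0585 -0.1106] full [-0.2678  0.0585 -0.1106] spin 0.34
```

Request:
play_rows --pt "0 0 0 -0.01 0" --pt "0 0 0 -0.035 0" --pt "0 0 0 -0.07 0" --pt "0 -0.015 0.003 -0.095 0" --pt "0 -0.045 0.01 -0.1 0" --pt "0 -0.085 0.019 -0.1 0" --pt "0 -0.125 0.027 -0.1 0" --pt "0 -0.165 0.036 -0.1 0" --pt "0 -0.205 0.045 -0.1 0" --pt "0 -0.235 0.052 -0.1 0"

```text
clock: 4.4
tool_pos: [0.4914, 0.334, 0.2094]
orientation: [180.0, -0.0, -89.6]
force: [0.5, 0.0, -2.3]
opening: 0.0533
```

Request:
play_rows --pt "0 -0.015 0.004 0 0" --pt "0 -0.025 0.006 0 0" --pt "0 -0.03 0.006 0 0" --pt "0 -0.03 0.006 0 0" --pt "0 -0.03 0.006 0 0"

```text
clock: 4.9
tool_pos: [0.4866, 0.3611, 0.2091]
orientation: [180.0, -0.0, -89.7]
force: [0.0, 0.3, -1.9]
opening: 0.0531
```

```bash
python3 go.py .486 .365 .111 -90;  python3 - <<'E'
from plant import snapshot
import cv2,numpy as np
a=snapshot("scene")
np.savez("scene1.npz",**a);cv2.imwrite("pics/c1.png",a["frame"][:,:,::-1])
b=snapshot("top");np.savez("top1.npz",**b);cv2.imwrite("pics/c1t.png",b["frame"][:,:,::-1])
from meas import *
for n,s in(("s",a),("t",b)):
    P=circ(s,(.55,.09));print(n,*[t.round(4) for t in fitr(P,.0375)],fitr(P,.038)[0].round(4),axis(P))
E
```

```text
clk 4.9 pos [0.4866 0.3611 0.2091] rpy [ 1.7998e+02 -2.0000e-02 -8.9730e+01] j [ 55.   17.9 -14.8  -0.  -57.4 -54.8] open 0.0531 F [ 0.   0.3 -1.9]
shift [-0.0039  0.0005  0.0981] full [-0.0039  0.0005  0.0981] spin 0.27
s [0.5557 0.0936] 0.0003 [0.5556 0.0937] (array([0.5556521, 0.0936427]), np.float64(0.03762535988877263))
t [0.5483 0.0905] 0.0018 [0.5484 0.0906] (array([0.54841902, 0.09076031]), np.float64(0.039261120461613536))
```

View pics/c1.png

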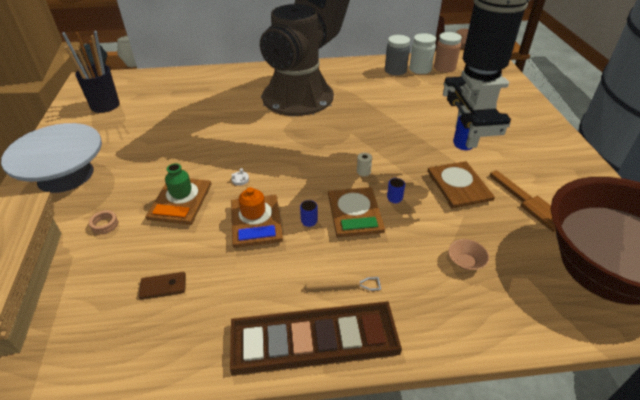

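The tumbler hangs upright at (463,133), just beside the bare circle (457,178). The scene is otherwise unchanged. Next I lower it.

Request:
play_rows --pt "0 -0.004 0.0005 0.01 0" --pt "0 -0.004 0.0005 0.03 0" --pt "0 -0.004 0.0005 0.055 0" --pt "0 -0.004 0.0005 0.075 0" --pt "0 -0.004 0.0005 0.088 0" --pt "0 -0.004 0.0005 0.095 0" --pt "0 -0.004 0.0005 0.098 0" --pt "0 -0.004 0.0005 0.099 0" --pt "0 -0.004 0.0005 0.099 0"

```text
clock: 5.9
tool_pos: [0.4861, 0.3665, 0.1108]
orientation: [-180.0, 0.1, -89.7]
force: [0.4, -0.1, -2.1]
opening: 0.0529
```

```bash
python3 go.py .486 .365 .110 -90;  python3 - <<'E'
from meas import *
for n in("scene1","top1"):
    s=load(n+".npz");X=cloud(s);hsv=cv2.cvtColor(s["frame"],cv2.COLOR_RGB2HSV)
    for b,g in BC.items():
        if b in("green","bare"):
            m=(cv2.inRange(hsv,(0,0,85),(179,75,255))>0)&(abs(X[:,:,2]-.024)<.008)&(np.hypot(X[:,:,0]-g[0],X[:,:,1]-g[1])<.06)
            v,u=np.nonzero(m);print(n,b,X[m].mean(0).round(4),plane(s,u.mean(),v.mean(),.024).round(4),m.sum(),np.ptp(X[m],axis=0).round(3))
E
```

```text
clk 5.9 pos [0.4861 0.3665 0.1108] rpy [-1.7995e+02  5.0000e-02 -8.9670e+01] j [ 55.4  24.2 -20.3   0.  -45.5 -55.1] open 0.0529 F [ 0.4 -0.1 -2.1]
shift [0.0015 0.0001 0.0008] full [0.0015 0.0001 0.0008] spin 0.33
scene1 green [0.5536 0.0914 0.0249] [0.553  0.0916 0.024 ] 560 [0.075 0.075 0.009]
scene1 bare [0.4866 0.3641 0.025 ] [0.4858 0.3647 0.024 ] 473 [0.077 0.077 0.01 ]
top1 green [0.5505 0.0933 0.0247] [0.5506 0.0934 0.024 ] 724 [0.077 0.078 0.012]
top1 bare [0.4817 0.3564 0.0249] [0.4817 0.3567 0.024 ] 516 [0.078 0.06  0.013]
```

Request:
play_rows --pt "0 0.0015 0 0.001 0" --pt "0 0.0015 0 0.0018 0" --pt "0 0.0015 0 0.0018 0"

```text
clock: 6.2
tool_pos: [0.486, 0.3647, 0.1094]
orientation: [-180.0, 0.0, -89.7]
force: [-0.6, -2.0, 5.6]
opening: 0.053
```

Request:
play_rows --pt "100 0 0 0 0" --pt "100 0 0 0 0" --pt "100 0 0 0 0" --pt "100 0 0 0 0" --pt "100 0 0 0 0" --pt "100 0 0 0 0" --pt "100 0 0 0 0"

```text
clock: 6.9
tool_pos: [0.4858, 0.3646, 0.1083]
orientation: [180.0, -0.0, -89.7]
force: [0.6, 0.2, 0.2]
opening: 0.0877
```

Request:
play_rows --pt "100 0 0 -0.005 0" --pt "100 0 0 -0.02 0" --pt "100 0 0 -0.045 0" --pt "100 0 0 -0.08 0" --pt "100 0 0 -0.115 0" --pt "100 0 0 -0.14 0" --pt "100 0.03 0 -0.14 0" --pt "100 0.07 0 -0.14 0" --pt "100 0.11 0 -0.14 0" --pt "100 0.15 0 -0.14 0"

```text
clock: 7.9
tool_pos: [0.4864, 0.2132, 0.2489]
orientation: [-180.0, 0.0, -89.6]
force: [0.7, -0.5, 0.4]
opening: 0.0875
```

```bash
python3 go.py .4655 -.3185 .25 -90;  python3 - <<'E'
from plant import snapshot
from meas import *
a=snapshot("scene");b=snapshot("top")
cv2.imwrite("pics/d.png",a["frame"][:,:,::-1]);cv2.imwrite("pics/dt.png",b["frame"][:,:,::-1])
Q=pot(a,"blue",(.486,.365),(.04,.09));print(len(Q),*[t.round(4) for t in fitr(Q,.027)],Q[:,2].max())
E
```

```text
clk 7.9 pos [0.4864 0.2132 0.2489] rpy [-1.7997e+02  2.0000e-02 -8.9640e+01] j [ 44.8   8.9 -21.1   0.  -60.  -44.5] open 0.0875 F [ 0.7 -0.5  0.4]
shift [ 0.5316  0.0242 -0.0011] full [ 0.5316  0.0242 -0.0013] spin 0.36
340 [0.4848 0.3647] 0.0016 0.08986116267951727
```

View pics/d.png

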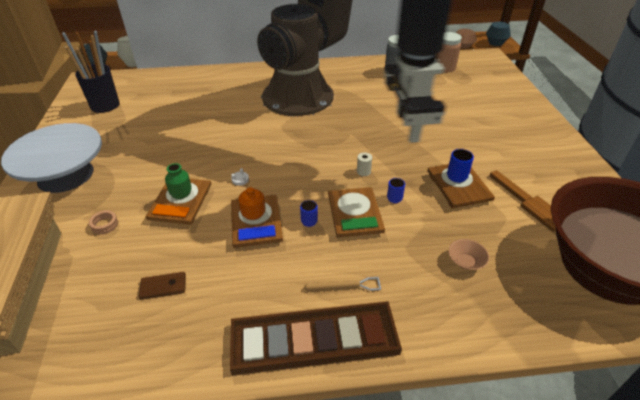

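The tumbler stands upright inside the bare board's circle at (460,165), measured 1–2 mm off centre. Next is the vase.

Request:
play_rows --pt "100 0.03 0.001 0 0" --pt "100 0.075 0.003 0 0" --pt "100 0.12 0.005 0 0" --pt "100 0.165 0.007 0 0" --pt "100 0.21 0.01 0 0" --pt "100 0.255 0.012 0 0" --pt "100 0.3 0.014 0 0" --pt "100 0.345 0.016 0 0" --pt "100 0.39 0.018 0 0" --pt "100 0.43 0.02 0 0"

```text
clock: 9.0
tool_pos: [0.469, -0.2174, 0.249]
orientation: [-179.9, -0.0, -89.7]
force: [1.7, 0.5, 0.8]
opening: 0.0877
```

Request:
play_rows --pt "100 0.04 0.002 0 0" --pt "100 0.075 0.003 0 0" --pt "100 0.095 0.004 0 0" --pt "100 0.101 0.004 0.005 0" --pt "100 0.101 0.004 0.02 0" --pt "100 0.101 0.004 0.035 0" --pt "100 0.101 0.004 0.04 0" --pt "100 0.101 0.004 0.04 0" --pt "100 0.101 0.004 0.04 0"

```text
clock: 9.9
tool_pos: [0.4662, -0.3163, 0.209]
orientation: [-180.0, -0.0, -89.6]
force: [0.3, 0.8, 0.5]
opening: 0.0879
```

```bash
python3 go.py .4655 -.3185 .109 -90
```

```text
clk 9.9 pos [ 0.4662 -0.3163  0.209 ] rpy [-1.7997e+02 -2.0000e-02 -8.9630e+01] j [-14.2  14.1 -20.2   0.  -55.7  14.6] open 0.0879 F [0.3 0.8 0.5]
shift [0.0022 0.0007 0.1   ] full [0.0022 0.0007 0.1   ] spin 0.37
```

Request:
play_rows --pt "100 0.002 0.0005 0.01 0" --pt "100 0.002 0.0005 0.03 0" --pt "100 0.002 0.0005 0.055 0" --pt "100 0.002 0.0005 0.08 0" --pt "100 0.002 0.0005 0.095 0" --pt "100 0.002 0.0005 0.1 0" --pt "100 0.002 0.0005 0.1 0" --pt "100 0.002 0.0005 0.1 0"

```text
clock: 10.7
tool_pos: [0.4658, -0.3188, 0.1091]
orientation: [-179.9, -0.0, -89.7]
force: [0.3, -0.0, 0.3]
opening: 0.0874
```

Request:
play_rows --pt "0 0 0 0 0" --pt "0 0 0 0 0" --pt "0 0 0 0 0" --pt "0 0 0 0 0" --pt "0 0 0 0 0" --pt "0 0 0 0 0" --pt "0 0 0 0 0" --pt "0 0 0 0 0"

```text
clock: 11.5
tool_pos: [0.4653, -0.3186, 0.1086]
orientation: [-180.0, -0.0, -89.7]
force: [0.7, -0.2, 3.6]
opening: 0.0552
```

```bash
python3 go.py .552 .0923 .209 -90
```

```text
clk 11.5 pos [ 0.4653 -0.3186  0.1086] rpy [-1.7999e+02 -1.0000e-02 -8.9670e+01] j [-14.5  20.9 -26.2   0.  -42.9  14.8] open 0.0552 F [ 0.7 -0.2  3.6]
shift [-0.4104 -0.0891 -0.1004] full [-0.4104 -0.0891 -0.1005] spin 0.33
```

Request:
play_rows --pt "0 0 0 -0.01 0" --pt "0 0 0 -0.035 0" --pt "0 0 0 -0.07 0" --pt "0 0 0 -0.105 0" --pt "0 -0.015 -0.003 -0.125 0" --pt "0 -0.05 -0.011 -0.13 0" --pt "0 -0.09 -0.02 -0.13 0" --pt "0 -0.13 -0.028 -0.13 0" --pt "0 -0.17 -0.037 -0.13 0" --pt "0 -0.21 -0.046 -0.13 0"

```text
clock: 12.5
tool_pos: [0.5097, -0.1067, 0.2388]
orientation: [180.0, 0.0, -89.7]
force: [0.7, -0.4, -1.8]
opening: 0.0553
```

Request:
play_rows --pt "0 -0.04 -0.009 0 0" --pt "0 -0.08 -0.017 0 0" --pt "0 -0.12 -0.026 0 0" --pt "0 -0.16 -0.035 0 0" --pt "0 -0.185 -0.04 0 0" --pt "0 -0.197 -0.043 0.005 0" --pt "0 -0.2 -0.043 0.02 0" --pt "0 -0.2 -0.043 0.035 0" --pt "0 -0.2 -0.043 0.04 0" --pt "0 -0.2 -0.043 0.04 0"

```text
clock: 13.5
tool_pos: [0.5513, 0.0913, 0.1976]
orientation: [179.9, -0.1, -89.7]
force: [0.1, 0.5, -1.8]
opening: 0.0552
```

```bash
python3 go.py .552 .0923 .110 -90
python3 - <<'E'
from plant import snapshot
from meas import *
a=snapshot("scene");cv2.imwrite("pics/e.png",a["frame"][:,:,::-1])
E
```

```text
clk 13.5 pos [0.5513 0.0913 0.1976] rpy [ 1.7989e+02 -5.0000e-02 -8.9700e+01] j [ 29.5  14.4 -21.4  -0.  -54.3 -29.2] open 0.0552 F [ 0.1  0.5 -1.8]
shift [-0.001  -0.0007  0.0876] full [-0.0011 -0.0009  0.0876] spin 0.3
```

View pics/e.png

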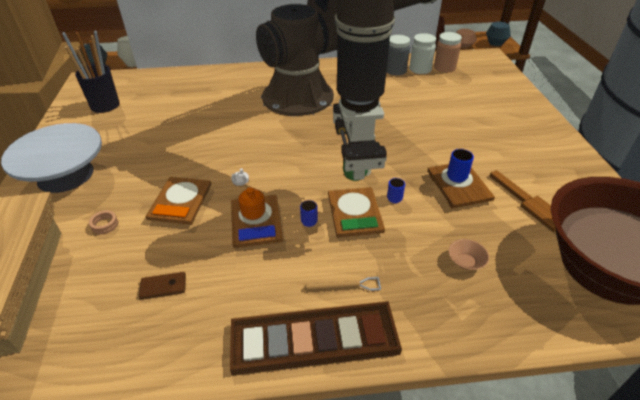

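The vase hangs upright over the green-tile board at (355,168). The amber circle is now free at (182,193).

Request:
play_rows --pt "0 -0.001 -0.0007 0.01 0" --pt "0 -0.001 -0.0007 0.03 0" --pt "0 -0.001 -0.0007 0.053 0" --pt "0 -0.001 -0.0007 0.072 0" --pt "0 -0.001 -0.0007 0.082 0" --pt "0 -0.001 -0.0007 0.086 0" --pt "0 -0.001 -0.0007 0.087 0" --pt "0 -0.001 -0.0007 0.0875 0"

```text
clock: 14.35
tool_pos: [0.5531, 0.0932, 0.1116]
orientation: [-179.9, 0.0, -89.7]
force: [0.6, 0.5, -1.2]
opening: 0.0551
```

```bash
python3 go.py .552 .0923 .1088 -90
python3 - <<'E'
from plant import snapshot
from meas import *
for n in("scene","top"):
    s=snapshot(n);X=cloud(s);hsv=cv2.cvtColor(s["frame"],cv2.COLOR_RGB2HSV)
    g=BC["amber"]
    m=(cv2.inRange(hsv,(0,0,85),(179,75,255))>0)&(abs(X[:,:,2]-.024)<.008)&(np.hypot(X[:,:,0]-g[0],X[:,:,1]-g[1])<.06)
    v,u=np.nonzero(m);print(n,X[m].mean(0).round(4),plane(s,u.mean(),v.mean(),.024).round(4),m.sum(),np.ptp(X[m],axis=0).round(3))
E
```

```text
clk 14.35 pos [0.5531 0.0932 0.1116] rpy [-1.7993e+02  2.0000e-02 -8.9660e+01] j [ 29.6  20.4 -26.5   0.  -43.  -29.2] open 0.0551 F [ 0.6  0.5 -1.2]
shift [0.0009 0.0011 0.0028] full [0.0009 0.0011 0.0028] spin 0.34
scene [ 0.4654 -0.318   0.0246] [ 0.465  -0.3182  0.024 ] 520 [0.077 0.075 0.008]
top [ 0.4628 -0.3164  0.0244] [ 0.4628 -0.3165  0.024 ] 769 [0.077 0.077 0.014]
```

Request:
play_rows --pt "0 0.001 0.001 0.0015 0" --pt "0 0.001 0.001 0.0025 0" --pt "0 0.001 0.001 0.0025 0"

```text
clock: 14.75
tool_pos: [0.5516, 0.092, 0.1086]
orientation: [-180.0, 0.0, -89.7]
force: [-1.1, -0.0, -0.2]
opening: 0.0553
```

Request:
play_rows --pt "100 0 0 0 0" --pt "100 0 0 0 0" --pt "100 0 0 0 0" --pt "100 0 0 0 0" --pt "100 0 0 0 0" --pt "100 0 0 0 0" --pt "100 0 0 0 0"

```text
clock: 15.45
tool_pos: [0.5516, 0.092, 0.1083]
orientation: [180.0, -0.0, -89.7]
force: [0.7, -0.2, 0.6]
opening: 0.0873
```

Request:
play_rows --pt "100 0 0 -0.005 0" --pt "100 0 0 -0.02 0" --pt "100 0 0 -0.045 0" --pt "100 0 0 -0.08 0" --pt "100 0 0 -0.115 0" --pt "100 0 0 -0.135 0" --pt "100 0.03 0 -0.14 0" --pt "100 0.07 0 -0.14 0" --pt "100 0.11 0 -0.14 0" --pt "100 0.15 0 -0.14 0"

```text
clock: 16.45
tool_pos: [0.5522, -0.0593, 0.2491]
orientation: [-180.0, 0.0, -89.6]
force: [0.5, 0.6, 0.5]
opening: 0.0873
```

```bash
python3 go.py .555 -.1437 .21 -90
python3 - <<'E'
from plant import snapshot
from meas import *
a=snapshot("scene");cv2.imwrite("pics/f.png",a["frame"][100:260,100:500,::-1].repeat(2,0).repeat(2,1))
for n,s in(("s",a),("t",snapshot("top"))):
    for col,g,r,zr in(("green",(.552,.092),.028,(.041,.074)),("amber",(.55,-.137),.029,(.036,.072))):
        Q=pot(s,col,g,zr)
        if len(Q)>20:print(n,"pot",col,len(Q),*[np.round(t,4) for t in fitr(Q,r)])
E
```

```text
clk 16.45 pos [ 0.5522 -0.0593  0.2491] rpy [-1.7995e+02  1.0000e-02 -8.9620e+01] j [ 14.1  11.2 -18.2   0.  -60.6 -13.7] open 0.0873 F [0.5 0.6 0.5]
shift [ 0.0844 -0.0022  0.0391] full [ 0.0844 -0.0022  0.0391] spin 0.38
s pot green 227 [0.5507 0.0912] 0.0012
s pot amber 277 [ 0.5554 -0.1443] 0.0012
```

View pics/f.png

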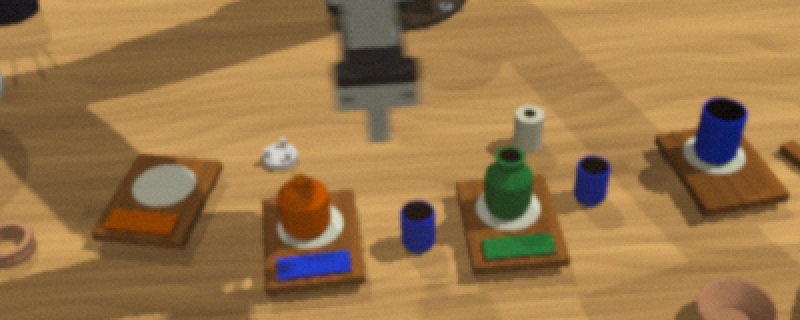

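The vase stands upright in the green board's circle, crop (508,185), and fits within 2 mm. Next is the caddy, crop (303,210).

Request:
play_rows --pt "100 0.03 0 0 0" --pt "100 0.065 -0.001 0 0" --pt "100 0.083 -0.002 0.01 0" --pt "100 0.086 -0.003 0.03 0" --pt "100 0.086 -0.003 0.04 0" --pt "100 0.086 -0.003 0.04 0" --pt "100 0.086 -0.003 0.04 0"

```text
clock: 17.25
tool_pos: [0.5562, -0.1435, 0.2088]
orientation: [-180.0, -0.0, -89.6]
force: [0.5, 0.4, 0.6]
opening: 0.0874
```

```bash
python3 go.py .555 -.1437 .106 -90
```

```text
clk 17.25 pos [ 0.5562 -0.1435  0.2088] rpy [-1.800e+02 -2.000e-02 -8.962e+01] j [  5.1  15.1 -18.8   0.  -56.1  -4.7] open 0.0874 F [0.5 0.4 0.6]
shift [0.0002 0.0012 0.1028] full [0.0002 0.0012 0.1028] spin 0.38
```

Request:
play_rows --pt "100 0 0.001 0.01 0" --pt "100 0 0.001 0.03 0" --pt "100 0 0.001 0.055 0" --pt "100 0 0.001 0.08 0" --pt "100 0 0.001 0.096 0" --pt "100 0 0.001 0.102 0" --pt "100 0 0.001 0.1025 0" --pt "100 0 0.001 0.1025 0"

```text
clock: 18.05
tool_pos: [0.5555, -0.1439, 0.1066]
orientation: [-179.9, -0.0, -89.6]
force: [-0.1, 0.6, 0.5]
opening: 0.0876
```

Request:
play_rows --pt "0 0 0 0 0" --pt "0 0 0 0 0" --pt "0 0 0 0 0" --pt "0 0 0 0 0" --pt "0 0 0 0 0" --pt "0 0 0 0 0" --pt "0 0 0 0 0" --pt "0 0 0 0 0"

```text
clock: 18.85
tool_pos: [0.5553, -0.144, 0.1062]
orientation: [-180.0, -0.0, -89.7]
force: [0.3, 0.2, 4.6]
opening: 0.0568
```

```bash
python3 go.py .464 -.317 .206 -90
```

```text
clk 18.85 pos [ 0.5553 -0.144   0.1062] rpy [-179.96   -0.    -89.66] j [  5.   21.8 -25.1   0.  -43.   -4.7] open 0.0568 F [0.3 0.2 4.6]
shift [ 0.1724  0.0923 -0.0998] full [ 0.1724  0.0922 -0.0999] spin 0.34
```

Request:
play_rows --pt "0 0 0 -0.01 0" --pt "0 0 0 -0.035 0" --pt "0 0 0 -0.07 0" --pt "0 0.01 0.005 -0.095 0" --pt "0 0.04 0.021 -0.1 0" --pt "0 0.075 0.04 -0.1 0" --pt "0 0.11 0.059 -0.1 0" --pt "0 0.145 0.078 -0.1 0" --pt "0 0.165 0.089 -0.1 0" --pt "0 0.1725 0.0925 -0.1 0"

```text
clock: 19.85
tool_pos: [0.4614, -0.3185, 0.2057]
orientation: [179.9, 0.0, -89.8]
force: [0.2, -1.1, -1.5]
opening: 0.0574
```

Request:
play_rows --pt "0 0 0 0 0" --pt "0 0 0 0 0" --pt "0 0 0 0 0"

```text
clock: 20.15
tool_pos: [0.4639, -0.3162, 0.2059]
orientation: [180.0, 0.0, -89.6]
force: [-1.2, 0.1, -2.2]
opening: 0.057
```

```bash
python3 go.py .464 -.317 .1065 -90
python3 - <<'E'
from plant import snapshot
from meas import *
for n in("scene","top"):
    s=snapshot(n);X=cloud(s);hsv=cv2.cvtColor(s["frame"],cv2.COLOR_RGB2HSV)
    cv2.imwrite(f"pics/h{n}.png",s["frame"][:,:,::-1])
    g=BC["blue"]
    m=(cv2.inRange(hsv,(0,0,85),(179,75,255))>0)&(abs(X[:,:,2]-.024)<.008)&(np.hypot(X[:,:,0]-g[0],X[:,:,1]-g[1])<.06)
    v,u=np.nonzero(m);print(n,X[m].mean(0).round(4),plane(s,u.mean(),v.mean(),.024).round(4),m.sum(),np.ptp(X[m],axis=0).round(3))
E
```

```text
clk 20.15 pos [ 0.4639 -0.3162  0.2059] rpy [ 1.7999e+02  1.0000e-02 -8.9610e+01] j [-14.3  14.1 -20.6  -0.  -55.3  14.7] open 0.057 F [-1.2  0.1 -2.2]
shift [ 0.0008 -0.0001  0.0994] full [ 0.0008 -0.0001  0.0994] spin 0.39
scene [ 0.5561 -0.1404  0.0247] [ 0.5556 -0.1404  0.024 ] 607 [0.091 0.074 0.008]
top [ 0.5458 -0.1192  0.0244] [ 0.5458 -0.1193  0.024 ] 237 [0.055 0.037 0.011]
```

View pics/hscene.png

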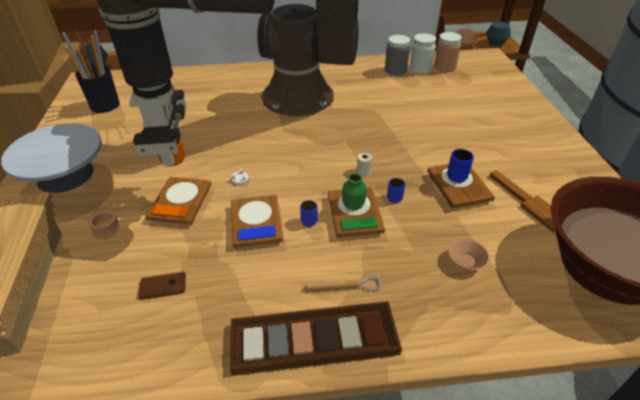

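The caddy is held over the amber-tile board at (175,152), and the blue circle is free at (255,213). Next I lower it.

Request:
play_rows --pt "0 0.0008 0 0.01 0" --pt "0 0.0008 0 0.03 0" --pt "0 0.0008 0 0.055 0" --pt "0 0.0008 0 0.075 0" --pt "0 0.0008 0 0.09 0" --pt "0 0.0008 0 0.096 0" --pt "0 0.0008 0 0.098 0" --pt "0 0.0008 0 0.099 0" --pt "0 0.0008 0 0.0995 0" --pt "0 0.0008 0 0.0995 0"

```text
clock: 21.25
tool_pos: [0.4638, -0.318, 0.107]
orientation: [-179.9, -0.0, -89.7]
force: [-0.4, 0.2, -2.5]
opening: 0.0573
```

```bash
python3 go.py .464 -.317 .1062 -90
```

```text
clk 21.25 pos [ 0.4638 -0.318   0.107 ] rpy [-1.7993e+02 -2.0000e-02 -8.9670e+01] j [-14.5  20.9 -26.5   0.  -42.5  14.8] open 0.0573 F [-0.4  0.2 -2.5]
shift [-0.001  -0.0002  0.0008] full [-0.001  -0.0002  0.0008] spin 0.33
```

Request:
play_rows --pt "0 -0.001 0 0.001 0" --pt "0 -0.001 0 0.001 0" --pt "0 -0.001 0 0.001 0"

```text
clock: 21.55
tool_pos: [0.4639, -0.3172, 0.1062]
orientation: [-179.9, -0.0, -89.7]
force: [-1.1, -1.1, 4.8]
opening: 0.0574
```

Request:
play_rows --pt "100 0 0 0 0" --pt "100 0 0 0 0" --pt "100 0 0 0 0" --pt "100 0 0 0 0" --pt "100 0 0 0 0" --pt "100 0 0 0 0" --pt "100 0 0 0 0"

```text
clock: 22.25
tool_pos: [0.4634, -0.3168, 0.1053]
orientation: [180.0, 0.0, -89.7]
force: [0.3, 0.3, -0.0]
opening: 0.0876
```

Request:
play_rows --pt "100 0 0 -0.005 0" --pt "100 0 0 -0.02 0" --pt "100 0 0 -0.045 0" --pt "100 0 0 -0.08 0" --pt "100 0 0 -0.115 0" --pt "100 0 0 -0.14 0" --pt "100 -0.03 0 -0.145 0" --pt "100 -0.075 -0.002 -0.145 0" --pt "100 -0.12 -0.003 -0.145 0" --pt "100 -0.165 -0.005 -0.145 0"

```text
clock: 23.25
tool_pos: [0.4671, -0.1505, 0.251]
orientation: [-179.9, 0.0, -89.7]
force: [2.1, 0.8, 0.4]
opening: 0.0875
```

Request:
play_rows --pt "100 -0.045 -0.002 0 0" --pt "100 -0.09 -0.004 0 0" --pt "100 -0.135 -0.006 0 0" --pt "100 -0.18 -0.008 0 0" --pt "100 -0.225 -0.01 0 0" --pt "100 -0.27 -0.012 0 0" --pt "100 -0.315 -0.014 0 0" --pt "100 -0.36 -0.016 0 0" --pt "100 -0.4 -0.018 0 0" --pt "100 -0.43 -0.018 0 0"

```text
clock: 24.25
tool_pos: [0.4829, 0.2807, 0.2508]
orientation: [-180.0, 0.0, -89.6]
force: [-0.4, -1.1, 0.6]
opening: 0.0876
```

```bash
python3 go.py .485 .3647 .21 -90
python3 - <<'E'
from plant import snapshot
from meas import *
for n in("scene","top"):
    s=snapshot(n);X=cloud(s);hsv=cv2.cvtColor(s["frame"],cv2.COLOR_RGB2HSV)
    cv2.imwrite(f"pics/i{n}.png",s["frame"][:,:,::-1])
    g=BC["blue"]
    m=(cv2.inRange(hsv,(0,0,85),(179,75,255))>0)&(abs(X[:,:,2]-.024)<.008)&(np.hypot(X[:,:,0]-g[0],X[:,:,1]-g[1])<.05)
    v,u=np.nonzero(m);print(n,X[m].mean(0).round(4),plane(s,u.mean(),v.mean(),.024).round(4),m.sum(),np.ptp(X[m],axis=0).round(3))
    for col,g,r,zr in(("amber",(.464,-.317),.029,(.036,.072)),("blue",(.485,.365),.027,(.04,.09))):
        Q=pot(s,col,g,zr)
        if len(Q)>60:print(n,"pot",col,len(Q),*[np.round(t,4) for t in fitr(Q,r)])
E
```

```text
clk 24.25 pos [0.4829 0.2807 0.2508] rpy [-1.7997e+02  3.0000e-02 -8.9600e+01] j [ 50.3  11.4 -17.7   0.  -60.9 -49.9] open 0.0876 F [-0.4 -1.1  0.6]
shift [-0.084  -0.0027  0.0408] full [-0.084  -0.0027  0.0408] spin 0.4
scene [ 0.5559 -0.1406  0.0248] [ 0.5553 -0.1407  0.024 ] 591 [0.083 0.074 0.009]
scene pot amber 278 [ 0.4634 -0.3175] 0.0013
scene pot blue 340 [0.4848 0.3645] 0.0015
top [ 0.5533 -0.1389  0.0246] [ 0.5533 -0.139   0.024 ] 726 [0.077 0.078 0.012]
```

View pics/iscene.png

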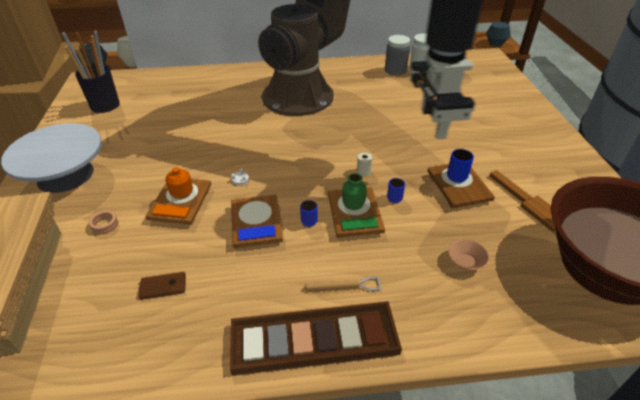

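The caddy stands in the amber circle at (180,185), within 1 mm of centre. The blue circle's centre is (.554,-.140). Last comes the tumbler at (460,165).

Request:
play_rows --pt "100 -0.03 -0.001 0 0" --pt "100 -0.06 -0.002 0 0" --pt "100 -0.078 -0.002 0.01 0" --pt "100 -0.082 -0.003 0.03 0" --pt "100 -0.082 -0.003 0.04 0" --pt "100 -0.082 -0.003 0.04 0" --pt "100 -0.082 -0.003 0.04 0"

```text
clock: 25.05
tool_pos: [0.4857, 0.3596, 0.2105]
orientation: [180.0, -0.0, -89.7]
force: [-0.6, -0.5, -0.0]
opening: 0.0875
```

```bash
python3 go.py .4855 .3647 .109 -90
```

```text
clk 25.05 pos [0.4857 0.3596 0.2105] rpy [ 1.7999e+02 -3.0000e-02 -8.9700e+01] j [ 55.   17.6 -14.9   0.  -57.5 -54.7] open 0.0875 F [-0.6 -0.5 -0. ]
shift [-5.100e-03  1.000e-04  1.015e-01] full [-5.200e-03  1.000e-04  1.015e-01] spin 0.3
```

Request:
play_rows --pt "100 -0.005 0 0.01 0" --pt "100 -0.005 0 0.03 0" --pt "100 -0.005 0 0.055 0" --pt "100 -0.005 0 0.08 0" --pt "100 -0.005 0 0.095 0" --pt "100 -0.005 0 0.1 0" --pt "100 -0.005 0 0.1015 0" --pt "100 -0.005 0 0.1015 0"

```text
clock: 25.85
tool_pos: [0.4859, 0.3656, 0.1095]
orientation: [-180.0, 0.0, -89.7]
force: [0.4, -0.8, 0.0]
opening: 0.0878
```

Request:
play_rows --pt "0 0 0 0 0" --pt "0 0 0 0 0" --pt "0 0 0 0 0" --pt "0 0 0 0 0" --pt "0 0 0 0 0" --pt "0 0 0 0 0" --pt "0 0 0 0 0" --pt "0 0 0 0 0"

```text
clock: 26.65
tool_pos: [0.4856, 0.3654, 0.1091]
orientation: [-180.0, 0.0, -89.7]
force: [-0.5, -0.5, 2.0]
opening: 0.0527
```

```bash
python3 go.py .554 -.1398 .25 -90
```

```text
clk 26.65 pos [0.4856 0.3654 0.1091] rpy [-1.7998e+02  1.0000e-02 -8.9670e+01] j [ 55.4  24.2 -20.4   0.  -45.3 -55. ] open 0.0527 F [-0.5 -0.5  2. ]
shift [ 0.5056 -0.0654 -0.1409] full [ 0.5055 -0.0655 -0.141 ] spin 0.33
```

Request:
play_rows --pt "0 0 0 -0.01 0" --pt "0 0 0 -0.035 0" --pt "0 0 0 -0.07 0" --pt "0 0 0 -0.105 0" --pt "0 0.01 -0.001 -0.13 0" --pt "0 0.04 -0.005 -0.14 0" --pt "0 0.08 -0.01 -0.14 0" --pt "0 0.12 -0.015 -0.14 0" --pt "0 0.16 -0.02 -0.14 0" --pt "0 0.2 -0.025 -0.14 0"

```text
clock: 27.65
tool_pos: [0.5112, 0.1637, 0.2492]
orientation: [180.0, 0.0, -89.7]
force: [0.2, 0.6, -1.7]
opening: 0.0531
```

Request:
play_rows --pt "0 0.04 -0.005 0 0" --pt "0 0.08 -0.01 0 0" --pt "0 0.12 -0.016 0 0" --pt "0 0.16 -0.021 0 0" --pt "0 0.2 -0.027 0 0" --pt "0 0.24 -0.032 0 0" --pt "0 0.275 -0.037 0 0" --pt "0 0.297 -0.04 0 0" --pt "0 0.305 -0.04 0.01 0" --pt "0 0.305 -0.04 0.03 0"

```text
clock: 28.65
tool_pos: [0.5538, -0.1404, 0.2195]
orientation: [-179.9, 0.0, -89.8]
force: [1.0, 0.6, -2.9]
opening: 0.0532
```

Request:
play_rows --pt "0 0 0 0.01 0" --pt "0 0 0 0.01 0" --pt "0 0 0 0.01 0"

```text
clock: 28.95
tool_pos: [0.5535, -0.1388, 0.2091]
orientation: [180.0, -0.0, -89.6]
force: [-0.4, 0.7, -1.5]
opening: 0.053
```

```bash
python3 go.py .554 -.1398 .1095 -90
```

```text
clk 28.95 pos [ 0.5535 -0.1388  0.2091] rpy [ 1.7998e+02 -2.0000e-02 -8.9610e+01] j [  5.6  14.7 -19.2   0.  -56.   -5.2] open 0.053 F [-0.4  0.7 -1.5]
shift [ 0.001  -0.0005  0.0996] full [ 0.0009 -0.0005  0.0996] spin 0.39
```

Request:
play_rows --pt "0 0 0 0.01 0" --pt "0 0 0 0.03 0" --pt "0 0 0 0.055 0" --pt "0 0 0 0.075 0" --pt "0 0 0 0.09 0" --pt "0 0 0 0.096 0" --pt "0 0 0 0.098 0" --pt "0 0 0 0.099 0" --pt "0 0 0 0.0995 0" --pt "0 0 0 0.0995 0"

```text
clock: 29.95
tool_pos: [0.5538, -0.1393, 0.1101]
orientation: [-179.9, 0.0, -89.7]
force: [0.2, 0.1, -1.1]
opening: 0.0533
```

```bash
python3 go.py .554 -.1398 .1091 -90
```

```text
clk 29.95 pos [ 0.5538 -0.1393  0.1101] rpy [-179.93    0.    -89.67] j [  5.5  21.3 -25.3   0.  -43.3  -5.2] open 0.0533 F [ 0.2  0.1 -1.1]
shift [ 0.0005 -0.0002  0.001 ] full [ 0.0005 -0.0002  0.001 ] spin 0.33
```

Request:
play_rows --pt "0 0 0 0.001 0" --pt "0 0 0 0.001 0" --pt "0 0 0 0.001 0"

```text
clock: 30.25
tool_pos: [0.5538, -0.1393, 0.1091]
orientation: [-179.9, -0.0, -89.7]
force: [-1.0, 1.9, 5.1]
opening: 0.0531
```

Request:
play_rows --pt "100 0 0 0 0" --pt "100 0 0 0 0" --pt "100 0 0 0 0" --pt "100 0 0 0 0" --pt "100 0 0 0 0" --pt "100 0 0 0 0" --pt "100 0 0 0 0"

```text
clock: 30.95
tool_pos: [0.5534, -0.1393, 0.1083]
orientation: [180.0, -0.0, -89.7]
force: [-0.3, -0.2, 0.7]
opening: 0.0874
```

Request:
play_rows --pt "100 0 0 -0.005 0" --pt "100 0 0 -0.02 0" --pt "100 0 0 -0.045 0" --pt "100 0 0 -0.08 0" --pt "100 0 0 -0.115 0" --pt "100 0 0 -0.145 0" --pt "100 0 0.03 -0.155 0" --pt "100 0 0.06 -0.16 0" --pt "100 0 0.08 -0.16 0" --pt "100 0 0.08 -0.16 0"

```text
clock: 31.95
tool_pos: [0.4712, -0.1399, 0.2694]
orientation: [-179.9, 0.0, -89.7]
force: [-0.0, -0.6, -0.0]
opening: 0.0878
```

Request:
play_rows --pt "100 0 0 0 0" --pt "100 0 0 0 0" --pt "100 0 0 0 0"

```text
clock: 32.25
tool_pos: [0.474, -0.1398, 0.2681]
orientation: [180.0, -0.0, -89.7]
force: [-0.5, 1.0, -0.3]
opening: 0.0878
```

```bash
python3 go.py .5 -.14 .27 -90
python3 - <<'E'
from plant import snapshot
from meas import *
a=snapshot("scene");b=snapshot("top")
cv2.imwrite("pics/z.png",a["frame"][:,:,::-1])
for col,g,r,zr in(("amber",(.464,-.317),.029,(.036,.072)),("green",(.552,.0923),.028,(.041,.074)),("blue",(.554,-.14),.027,(.04,.09))):
    Q=pot(a,col,g,zr);c,e=fitr(Q,r);print(col,c.round(4),e.round(4),"off mm",(np.hypot(*(c-g))*1000).round(1))
# bystanders before/after, cloud medians in a window of the start image
for n,s,box in(("dish",a,(447,240,490,272)),("prop",a,(355,152,374,178)),("rib",a,(136,270,190,300))):
    s0=load("scene0.npz");x0,y0,x1,y1=box
    d=cv2.absdiff(s0["frame"][y0:y1,x0:x1],s["frame"][y0:y1,x0:x1]);
    print(n,"pixel diff",d.mean().round(1), "depth diff mm",(np.median(abs(s0["z_map"][y0:y1,x0:x1]-s["z_map"][y0:y1,x0:x1]))*1000).round(2))
E
```

```text
clk 32.25 pos [ 0.474  -0.1398  0.2681] rpy [ 1.7997e+02 -1.0000e-02 -8.9670e+01] j [  6.4   4.4 -23.6   0.  -62.   -6.1] open 0.0878 F [-0.5  1.  -0.3]
shift [ 0.0004 -0.026  -0.0019] full [ 0.0004 -0.026  -0.0019] spin 0.33
amber [ 0.4635 -0.3178] 0.0014 off mm 1.0
green [0.5508 0.0914] 0.0012 off mm 1.5
blue [ 0.5532 -0.1403] 0.0012 off mm 0.8
dish pixel diff 4.7 depth diff mm 1.61
prop pixel diff 34.4 depth diff mm 2.34
rib pixel diff 2.7 depth diff mm 1.53
```

View pics/z.png

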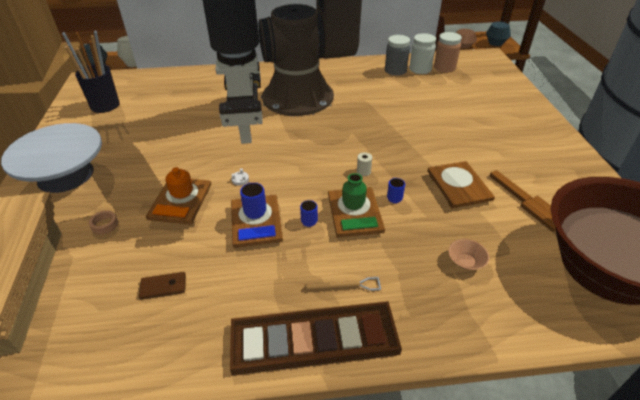

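All three pots stand upright on their own boards: caddy (180,185), tumbler (254,202), vase (354,192). The bare board (458,178) is empty. The prop's pixel difference comes from the arm's shadow having left it; it still sits at (364,163).

```bash
python3 -c "
from plant import close_job
print(close_job())"
```

```text
the job is handed in; nothing more can be done
None
```

The swap is done and handed in at about 32 s of the 96 s allowed. I moved the tumbler to the bare board, the vase to the green board, the caddy to the amber board, then the tumbler to the blue board.

**Last checks:** the scene camera put the pot axes 0.8 mm (tumbler), 1.5 mm (vase) and 1.0 mm (caddy) from the circle centres. All three stood upright and released, the bare board was empty, and the gripper was open and clear. The dish, prop and rib showed no movement.

**Disagreements:**
- **Circle centres:** my first edge fits of the circles differed by 6–9 mm between the two cameras. Using the centres of the full circles brought them to within about 3 mm, and I placed the pots at the mean of the two.
- **Prop picture:** the prop's image changed noticeably, because it was in the arm's shadow at the start. Its depth and pixel position did not change.

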